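# Clear and nest the stacking cups

## Task

Put the cups away as one stack: take the wooden dowel out of the cup that stands in the wooden stand and put it in the open plywood tray, and nest the two other cups like it (not the mug) into that cup, one inside the other in either order, fully down and upright. The first cup stays in its stand, and leave the mug, the tape roll and the sanding block where they are.

Things in the scene. Friction and masses are not known exactly. Their poses are not given: they have to be found in the camera images.
- cup_base: round dark grey plastic stacking cup, open top, 90 mm tall: foot 39 mm across, tapering out to 58 mm at a shoulder 60 mm up, then a straight collar 68 mm over; wall 2.5, floor 4 mm. Origin: centre of the foot's underside, z up. Stands loose in the stand's well, foot 6 mm and rim 96 mm above the table, and holds the dowel.
- cup_1: round dark grey plastic stacking cup, open top, 90 mm tall: foot 39 mm across, tapering out to 58 mm at a shoulder 60 mm up, then a straight collar 68 mm over; wall 2.5, floor 4 mm. Origin: centre of the foot's underside, z up. Empty, on the table, 85 to 170 g. Nested, its shoulder rests on the lower cup's rim: origin 30 mm above that cup's, collar free above; 2 mm of play.
- cup_2: round dark grey plastic stacking cup, open top, 90 mm tall: foot 39 mm across, tapering out to 58 mm at a shoulder 60 mm up, then a straight collar 68 mm over; wall 2.5, floor 4 mm. Origin: centre of the foot's underside, z up. The other empty one on the table; all that is said of cup_1 holds for it.
- dowel: square wooden dowel 16 x 16 x 120 mm, 30 g; at the start it stands on end, loose, inside cup_base, 34 mm of it above the rim. Origin: middle of its length, centre of one long face; own y along its length (up at the start), own z from that face into the wood (the wood's centre is at z = +8 mm).
- tray: open plywood tray fixed to the table, 150 (own x) by 200 (own y) mm, 45 mm high, 7 mm walls and floor. Origin at the centre of its underside.
- stand: wooden stand fixed to the table, 96 x 96 x 26 mm, with a round well in the middle. Origin at the centre of its underside.
- stand_well (a point): centre of the floor of the stand's well, 6 mm above the table; the well is 49 mm across and 20 mm deep.
- mug: steel mug with a handle at its own +y, straight-sided, 74 mm across, 85 mm tall; bystander standing loose among the cups. Origin at the centre of its underside.
- masking_tape: roll of masking tape lying flat, 100 mm across, 36 mm high; loose bystander at the back. Origin at the centre of its underside.
- sanding_block: wooden sanding block, 69 x 124 x 30 mm; loose bystander at the back. Origin at the centre of its underside.
Things that resemble listed ones, but are neither listed nor needed, are in the scene too. There is more than one size of the dowel; the job needs the larger.

How it is judged (in metres and radians):
At the end, for the whole second after the job is handed in: Both loose cups nested in turn on the stand's cup, each within 6 mm of centre and 26 to 34 mm above the one below; all within 0.1 rad of upright, at rest; lowest within 8 mm of the well's centre and 5 mm of its floor; dowel's middle inside the tray, under 80 mm up, at rest (((horizontal distance between cup_1 and cup_base below 0.006 m and z of cup_1 in the frame of cup_base between 0.026 and 0.034 m and horizontal distance between cup_2 and cup_1 below 0.006 m and z of cup_2 in the frame of cup_1 between 0.026 and 0.034 m) or (horizontal distance between cup_2 and cup_base below 0.006 m and z of cup_2 in the frame of cup_base between 0.026 and 0.034 m and horizontal distance between cup_1 and cup_2 below 0.006 m and z of cup_1 in the frame of cup_2 between 0.026 and 0.034 m)) and horizontal distance between cup_base and stand_well below 0.008 m and z of cup_base in the frame of stand below 0.011 m and angle between each of cup_base, cup_1, cup_2's own z axis and vertical below 0.1 rad and linear speed of each of cup_base, cup_1, cup_2 below 0.02 m/s and x of dowel in the frame of tray between -0.071 and 0.071 m and y of dowel in the frame of tray between -0.096 and 0.096 m and z of dowel in the frame of tray below 0.08 m and linear speed of dowel below 0.03 m/s); the robot touches nothing.
It fails at once if the mug, tape roll or sanding block is moved more than 30 mm (distance of any of mug, masking_tape, sanding_block from where it was at the start of the episode above 0.03 m).
It also fails if it takes over 67 s, if anything falls off the work surface, if the arm or the gripper's body presses on something with over 40 N, if the wrist force passes 120 N, or if a joint passes its speed limit or range.

## Robot

A 6-joint arm with a two-finger parallel gripper is mounted at the origin on a cart in front of the work surface, level with it; the furniture and walls round the work are solid. World frame = base frame: x ahead of the robot, y to its left, z up, the work surface at z = 0. Lengths are in mm, angles in rad, forces in N, time in s.
With the tool pointing down it reaches from about 325 to 900 mm from the base axis. Payload 3.5 kg.
Tool frame: the origin (TCP) lies at the very end of the fingers, on their centre line; the grasp point (between the pads) lies r.tcp_to_grasp behind it (r.tcp_to_grasp is the distance from the TCP to the grasp point, in mm); z points along the fingers, y is the line along which they close (so a half turn about z gives the same grasp; the last joint's range is limited). The gripper opens to 85 mm and grips with 20 to 120 N. Pads are 22 mm wide; open, the fingers measure 114 mm over their backs; the gripper's body (76 mm by 85 mm) begins 54 mm behind the grasp point. The pads swing forward as they close: fully open they stand 13 mm farther back than shut.
Start: joints at [1.059, 0.276, -0.026, 1.268, 0, 1.467], TCP at [248.449, 573.494, 231.313] pointing down, gripper open.
Joint ranges: [-3.12, 3.12], [-0.85, 1.88], [-1.08, 1.24], [-1.95, 2.15], [-1.57, 1.53], [-3.14, 3.14]. Speed limits (rad/s): [2.57, 2.57, 3.14, 3.14, 3.14, 3.14].

## Interface

Orientations are given as a unit quaternion [w, x, y, z].
In Python, from station import r gives the robot as it stands. The module is installed in compiled form; this text tells all that it offers. Calls block until the motion is done:
- r.movep(position, orientation): joint-space move of the TCP to a pose.
- r.line_to(position, attitude=None, max_speed=150, max_force=None): straight line of the TCP; attitude=None keeps the orientation; max_speed is the mean speed in mm/s. With max_force (N) it stops when the force on the tool has changed by that much, and returns True; else False.
- r.move_joints(angles): joint-space move.
- r.set_gripper(opening, f_grip=None): finger opening in mm; f_grip is the grip in N (None keeps the last); returns when the fingers have stopped.
- r.wait(seconds).
- r.inverse_kinematics(position, orientation): joint angles nearest the present ones, or None.
- r.grab_frame(name): name is "scene" or "top" or "wrist"; returns a dict with "color" (420x560x3 uint8, red, green, blue), "depth" (420x560 float32, mm along the optical axis (not along the pixel's ray), 0 where there is no reading), "camera_matrix" (3x3 intrinsics, pixels), "distortion" ([k1, k2, p1, p2, k3] as OpenCV has them; the pictures are not rectified), "rvec" (rotation vector, rad) and "tvec" (3), from world to camera coordinates, as OpenCV has them; the wrist camera has in their place "hand_eye" (4x4, takes a point from camera to tool coordinates, whose origin is the TCP and whose axes are the flange's). Camera axes: x right, y down, z forward; pixel columns grow to the right and rows downward; lengths in mm; the calibration is good to about 2 mm. A picture is of the moment at which its call begins: read the wrist's pose just before it.
A pose or a line that the arm cannot do raises r.MotionError and nothing moves.
- r.close_job(): hands the job in; it is judged then, once.
Readings, each from a call of its own:
- r.get_time_s(): time.
- r.get_joint_positions(): joint angles.
- r.get_qvel(): joint speeds.
- r.get_joint_torque(): joint torques, N m.
- r.get_tool_pos(): TCP position.
- r.get_ee_rot(): TCP orientation.
- r.get_wrist_force(): force on the tool from outside, world axes, zero at the start.
- r.get_wrist_torque(): the same for the moment, N m.
- r.get_gripper_width(): finger opening in mm.
- r.get_gripper_force(): force on a finger pad.
Only numpy, scipy, OpenCV 4.12 (cv2) and the standard library are available. Lean on these libraries where they do the work, as an engineer would, in place of code of your own. Each camera call takes 0.05 s, during which the arm holds its last target. There are 200 camera calls.

## Working session

There is one attempt and no reset: what is moved stays moved. The work goes in short steps, each a Python script; the robot and the scene stay as the last script left them, time stands still between calls to the robot, and variables do not carry over. Pictures are saved under pics/ and viewed, at most 10 in all, crops included, and the job is handed in when it is done.

```bash
mkdir -p pics; cat > h.py <<'E'
import numpy as np, cv2
from station import r
def snap(n,f):
    d=r.grab_frame(n); cv2.imwrite('pics/'+f,d['color'][:,:,::-1]); np.savez('pics/'+f+'.npz',**{k:v for k,v in d.items()}); return d
def world(d,T=None):
    """HxWx3 world points from depth"""
    K=np.array(d['camera_matrix'],float);h,w=d['depth'].shape
    u,v=np.meshgrid(np.arange(w),np.arange(h))
    p=cv2.undistortPoints(np.stack([u,v],-1).reshape(-1,1,2).astype(np.float64),K,np.array(d['distortion'],float)).reshape(h,w,2)
    z=np.array(d['depth'],float)[...,None]
    c=np.concatenate([p*z,z],-1)
    if T is None:
        R=cv2.Rodrigues(np.array(d['rvec'],float))[0]; return (c-np.array(d['tvec'],float).ravel())@R
    return c@T[:3,:3].T+T[:3,3]
E
python3 - <<'E'
from h import *
a=snap('top','top.png');b=snap('scene','scene.png')
print(r.get_time_s(),r.tcp_to_grasp,r.get_ee_rot())
for d in(a,b):
    R=cv2.Rodrigues(np.array(d['rvec'],float))[0];print(-R.T@np.array(d['tvec'],float).ravel(),(d['depth']>0).mean())
E
```

```text
0.1 18.700000000000003 [-3.04882421e-04  2.02992695e-01  9.79179745e-01 -9.48871323e-04]
[ 388.95498472    2.57588006 1190.47213352] 0.9959863945578231
[  -5.12988265 -780.84165573  737.09598051] 0.9746981292517006
```

View pics/top.png

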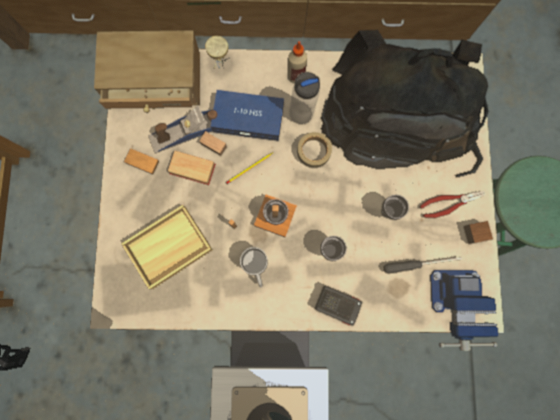

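View pics/scene.png

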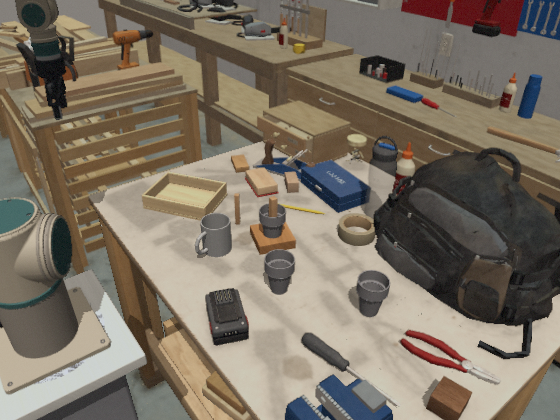

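```bash
python3 - <<'E'
import numpy as np
from h import *
d=dict(np.load('pics/top.png.npz'));W=world(d);np.save('pics/W.npy',W)
def circ(u,v,zlo,zhi,rad=40):
    s=W[v-rad:v+rad,u-rad:u+rad].reshape(-1,3)
    c0=W[v,u]
    s=s[(s[:,2]>zlo)&(s[:,2]<zhi)]
    s=s[np.hypot(*(s[:,:2]-c0[:2]).T)<60]
    (cx,cy),R=cv2.minEnclosingCircle(s[:,:2].astype(np.float32))
    A=np.c_[2*s[:,:2],np.ones(len(s))];x=np.linalg.lstsq(A,(s[:,:2]**2).sum(1),rcond=None)[0]
    return len(s),cx,cy,R,x[:2],np.sqrt(x[2]+x[:2]@x[:2]),np.median(s[:,2])
for n,(u,v),lo,hi in[('c1',(332,247),80,96),('c2',(394,207),80,96),('base',(275,211),88,102),('mug',(254,261),76,92)]:
    print(n,circ(u,v,lo,hi,22))
s=W[190:235,250:300].reshape(-1,3);t=s[(s[:,2]>112)&(s[:,2]<140)]
print('dowel',len(t),t.mean(0),t.min(0),t.max(0),cv2.minAreaRect(t[:,:2].astype(np.float32)))
for n,(a,b,c,e),lo,hi in[('stand',(190,240,245,305),18,34),('tray',(195,295,110,220),38,52),('smalldowel',(205,235,215,245),20,100)]:
    s=W[a:b,c:e].reshape(-1,3);t=s[(s[:,2]>lo)&(s[:,2]<hi)];print(n,len(t),t[:,2].max(),cv2.minAreaRect(t[:,:2].astype(np.float32)))
im=d['color'][:,:,::-1]
cv2.imwrite('pics/crop.png',cv2.resize(im[185:285,210:350],None,fx=5.7,fy=5.7,interpolation=cv2.INTER_CUBIC))
# scene camera check
d=dict(np.load('pics/scene.png.npz'));W=world(d);s=W.reshape(-1,3)
for n,(u,v),lo,hi in[('c1',(279,260),82,94),('c2',(373,281),82,94),('base',(272,212),90,100)]:
    W0=W[v-25:v+25,u-25:u+25].reshape(-1,3);t=W0[(W0[:,2]>lo)&(W0[:,2]<hi)]
    A=np.c_[2*t[:,:2],np.ones(len(t))];x=np.linalg.lstsq(A,(t[:,:2]**2).sum(1),rcond=None)[0]
    print('scene',n,len(t),x[:2],cv2.minEnclosingCircle(t[:,:2].astype(np.float32)))
W0=W[190:215,255:285].reshape(-1,3);t=W0[(W0[:,2]>105)&(W0[:,2]<140)];print('dowel sc',len(t),t.mean(0),t.max(0),cv2.minAreaRect(t[:,:2].astype(np.float32)))
E
```

```text
c1 (0, 0.0, 0.0, 0.0, array([0., 0.]), np.float64(0.0), np.float64(nan))
c2 (128, 588.7568359375, -335.1689758300781, 34.70158767700195, array([ 589.25241838, -334.84320013]), np.float64(32.5817831767268), np.float64(88.59254035757377))
base (102, 571.1964721679688, -6.914682865142822, 34.09294128417969, array([571.28527704,  -7.43880687]), np.float64(31.58768064584079), np.float64(96.49899684962028))
mug (104, 431.79803466796875, 48.4508171081543, 43.42608642578125, array([437.17182271,  49.01910909]), np.float64(35.57134605639645), np.float64(85.8949535482282))
dowel 45 [572.77049703  -5.32245484 129.20773386] [565.0242039  -12.36221295 112.45438448] [582.0687469    1.11555656 135.73735766] ((573.5308227539062, -5.629451751708984), (17.113035202026367, 13.284163475036621), 0.7264014482498169)
stand 642 33.44142467763063 ((571.489013671875, -7.278175354003906), (95.97301483154297, 96.96414947509766), 70.47266387939453)
tray 700 51.53194711751163 ((477.6515197753906, 295.08953857421875), (150.92205810546875, 200.97024536132812), 34.01993179321289)
smalldowel 43 96.99239072759416 ((540.5543212890625, 111.17215728759766), (12.668785095214844, 12.019611358642578), 54.644657135009766)
scene c1 251 [ 474.77636851 -168.31981449] ((476.7421569824219, -169.2730712890625), 36.3856086730957)
scene c2 272 [ 588.55561228 -339.62747141] ((588.7899780273438, -338.89471435546875), 35.80756759643555)
scene base 159 [569.86153412 -12.53016078] ((569.31982421875, -12.137943267822266), 36.14527893066406)
dowel sc 99 [572.38518611 -13.22087096 120.95860535] [583.43796121  -0.60211216 132.32223537] ((573.8217163085938, -10.156522750854492), (18.35132598876953, 20.747817993164062), 14.424068450927734)
  return _methods._mean(a, axis=axis, dtype=dtype,
  ret = ret.dtype.type(ret / rcount)
```

View pics/crop.png

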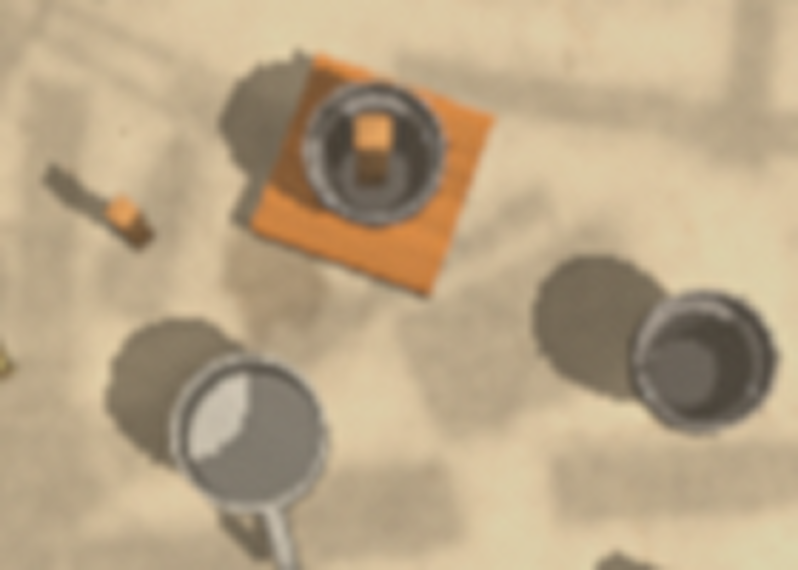

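Candidates (top.png): the dowel is either (275,210), standing in the stand's cup and the thicker one, or (228,221), a thin one standing on the table; I choose the first. The cups are (332,247) and (394,207). The mug, (254,263), has a handle and is excluded. The crop confirms this, with the dowel at about (373,135) and its faces square to the axes. Next I hover and refine with the wrist camera.

```bash
cat >> h.py <<'E'
from scipy.spatial.transform import Rotation as Ro
def q(a): return [0,np.cos(a/2),np.sin(a/2),0]   # tool down, tool x at angle a
def wristT(d,p,qq):
    T=np.eye(4);T[:3,:3]=Ro.from_quat(np.roll(qq,-1)).as_matrix();T[:3,3]=p
    return T@np.array(d['hand_eye'],float)
def wsnap(f):
    p,o=r.get_tool_pos(),r.get_ee_rot();d=snap('wrist',f);return d,world(d,wristT(d,p,o))
def ring(W,c,zlo,zhi,R=50):
    s=W.reshape(-1,3);s=s[(s[:,2]>zlo)&(s[:,2]<zhi)&(np.hypot(s[:,0]-c[0],s[:,1]-c[1])<R)]
    if len(s)<10:return None
    A=np.c_[2*s[:,:2],np.ones(len(s))];x=np.linalg.lstsq(A,(s[:,:2]**2).sum(1),rcond=None)[0]
    return len(s),x[:2].round(1),round(float(np.sqrt(x[2]+x[:2]@x[:2])),1),[round(float(t),1) for t in sum(map(list,[cv2.minEnclosingCircle(s[:,:2].astype(np.float32))[0]]),[])],round(float(np.median(s[:,2])),1)
E
python3 - <<'E'
from h import *
W=np.load('pics/W.npy');print('c1 top',ring(W,(474,-166),80,96))
for a in(0,np.pi/2,-np.pi/2,np.pi):
    print(a,[None if (j:=r.inverse_kinematics(p,q(a))) is None else np.round(j,2) for p in([572,-8,260],[478,295,140],[589,-337,120])])
a=min((0,np.pi),key=lambda a:9 if (j:=r.inverse_kinematics([572,-8,260],q(a))) is None else abs(j[5]))
r.movep([572,-8,260],q(a));print('yaw',a,r.get_time_s(),r.get_tool_pos())
d,W=wsnap('w1.png');print(np.array(d['hand_eye']).round(3))
print('base',ring(W,(571,-9),89,102),'c1',ring(W,(474,-167),82,95))
s=W.reshape(-1,3);t=s[(s[:,2]>110)&(s[:,2]<140)&(np.hypot(s[:,0]-572,s[:,1]+8)<25)];print(len(t),t.min(0),t.max(0));t=t[t[:,2]>t[:,2].max()-6];print(len(t),cv2.minAreaRect(t[:,:2].astype(np.float32)),t.max(0))
E
```

```text
c1 top (92, array([ 474.7, -163.3]), 32.4, [474.6, -163.6], 90.1)
0 [array([-0.13,  0.17, -0.1 ,  1.3 ,  0.  ,  3.01]), array([ 0.44,  0.23, -0.29,  1.05,  0.  , -2.7 ]), array([-0.61,  0.44, -0.04,  1.09,  0.  ,  2.53])]
1.5707963267948966 [array([-0.13,  0.17, -0.1 ,  1.3 ,  0.  ,  1.44]), array([ 0.44,  0.23, -0.29,  1.05,  0.  ,  2.01]), array([-0.61,  0.44, -0.04,  1.09,  0.  ,  0.96])]
-1.5707963267948966 [array([-0.13,  0.17, -0.1 ,  1.3 ,  0.  , -1.7 ]), array([ 0.44,  0.23, -0.29,  1.05,  0.  , -1.13]), array([-0.61,  0.44, -0.04,  1.09,  0.  , -2.19])]
3.141592653589793 [array([-0.13,  0.17, -0.1 ,  1.3 ,  0.  , -0.13]), array([ 0.44,  0.23, -0.29,  1.05,  0.  ,  0.44]), array([-0.61,  0.44, -0.04,  1.09,  0.  , -0.61])]
yaw 3.141592653589793 2.4667 [571.9684664   -7.28914843 259.9608905 ]
[[-1.00000e-03 -9.62000e-01 -2.74000e-01  6.91190e+01]
 [ 1.00000e+00 -1.00000e-03  1.00000e-03  9.30000e-01]
 [-1.00000e-03 -2.74000e-01  9.62000e-01 -1.42852e+02]
 [ 0.00000e+00  0.00000e+00  0.00000e+00  1.00000e+00]]
base (687, array([572.1,  -8.7]), 31.4, [572.2, -8.6], 95.7) c1 (1069, array([ 475.8, -163.9]), 32.6, [476.0, -164.5], 89.0)
360 [566.58704446 -14.96811379 110.16701816] [583.31848514   0.89447615 131.76295468]
298 ((574.9070434570312, -7.210848808288574), (15.90684700012207, 16.198057174682617), 87.24539947509766) [583.31848514   0.89447615 131.76295468]
```

View pics/w1.png

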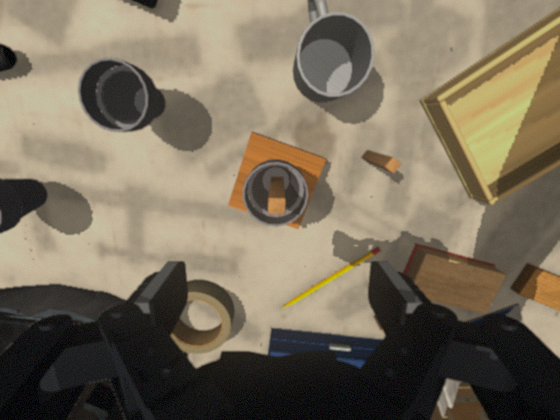

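```bash
python3 - <<'E'
from h import *
A=np.pi
r.set_gripper(50,30)
r.line_to([575,-7.3,150],q(A))
print(r.line_to([575,-7.3,101],max_speed=80,max_force=8))
r.set_gripper(0,30);print(r.get_gripper_width(),r.get_gripper_force())
r.line_to([575,-7.3,240]);print(r.get_gripper_width(),r.get_gripper_force())
r.movep([478,295,240],q(A))
r.line_to([478,295,130],max_speed=150)
print(r.line_to([478,295,94],max_speed=50,max_force=4),r.get_tool_pos())
r.set_gripper(50);r.line_to([478,295,210],max_speed=200)
r.movep([475.5,-150,260],q(A))
d,W=wsnap('w2.png');print(r.get_time_s())
print('c1',ring(W,(475,-164),82,95),'c2',ring(W,(589,-336),82,95))
d=snap('top','t2.png');W=world(d);s=W[195:295,110:220].reshape(-1,3);t=s[(s[:,2]>60)];print(len(t),t[:,2].max() if len(t) else '')
print('base',ring(W,(571,-7),89,102))
cv2.imwrite('pics/t2c.png',cv2.resize(d['color'][185:300,100:300,::-1],None,fx=4,fy=4))
E
```

```text
False
15.304308624700047 31.621906757354736
15.492097632704638 31.323355436325073
True [477.82321154 294.69011649  98.32593729]
11.6
c1 (654, array([ 475.1, -164.9]), 32.3, [475.6, -165.0], 89.7) c2 (633, array([ 589.8, -336.3]), 32.5, [588.9, -337.7], 88.0)
124 1190.4721335239242
base (91, array([571.1,  -7.4]), 32.5, [571.4, -7.2], 96.2)
```

View pics/t2c.png

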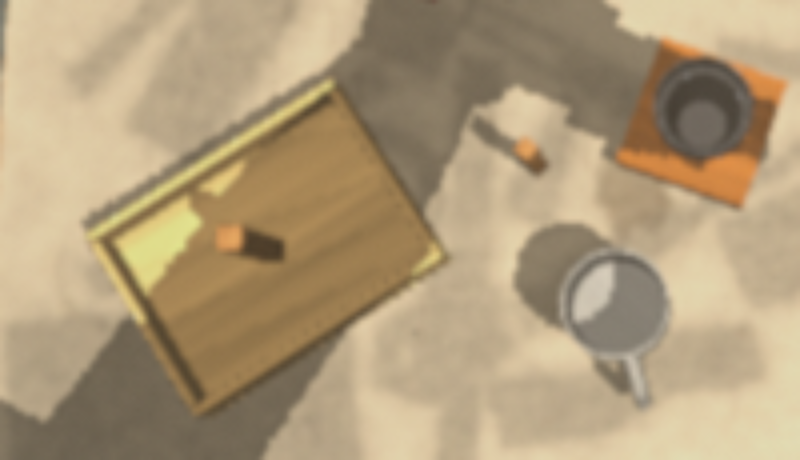

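```bash
cat >> h.py <<'E'
def pick(x,y,a,z=54):
    r.set_gripper(85,35);r.movep([x,y,150],q(a))
    print('pick contact',r.line_to([x,y,z],max_speed=100,max_force=8),r.get_tool_pos()[2])
    r.set_gripper(0,35);print('w',r.get_gripper_width(),r.get_gripper_force())
    r.line_to([x,y,z+160],max_speed=150);print('lifted',r.get_gripper_width(),r.get_gripper_force(),r.get_tool_pos()[2])
def place(x,y,a,org,z=54):
    r.movep([x,y,z+160],q(a))
    r.line_to([x,y,z+org+45],max_speed=120)
    c=r.line_to([x,y,z+org-5],max_speed=40,max_force=10);print('place',c,r.get_tool_pos(),'want z',z+org,r.get_wrist_force(),r.get_time_s())
E
python3 - <<'E'
from h import *
pick(475.3,-164.5,np.pi)
place(572,-8.3,np.pi,36)
E
```

```text
pick contact False 54.69834681820944
w 67.53134750421977 39.053940381563734
lifted 67.40722945576854 39.64288224116899 212.7496427894703
place True [572.08995922  -7.62110884  91.25773109] want z 90 [-0.85740653  0.73264142  5.26108484] 17.8167
```

```bash
python3 - <<'E'
from h import *
r.set_gripper(85)
r.line_to([572,-8,270],max_speed=150)
d,W=wsnap('w3.png')
print('nest1',ring(W,(572,-8),119,133),'base rim',ring(W,(572,-8),86,102,60))
r.movep([589.5,-325,260],q(np.pi))
d,W=wsnap('w4.png');print('c2',ring(W,(589,-336.5),82,95))
dt=snap('top','t3.png');print('top nest',ring(world(dt),(571,-7),119,133),r.get_time_s())
cv2.imwrite('pics/w34.png',np.hstack([cv2.imread('pics/w3.png'),cv2.imread('pics/w4.png')])[:,::1][::1][:, :]) 
cv2.imwrite('pics/w34.png',cv2.resize(cv2.imread('pics/w34.png'),(800,300)))
E
```

```text
nest1 (738, array([571.2,  -7.3]), 32.3, [571.6, -7.3], 125.8) base rim (1131, array([570.8,  -7.5]), 28.4, [570.2, -8.1], 98.6)
c2 (642, array([ 589.9, -336.7]), 32.3, [590.4, -336.7], 89.6)
top nest (95, array([570.5,  -6.2]), 32.5, [570.9, -6.2], 126.0) 20.85
```

View pics/w34.png

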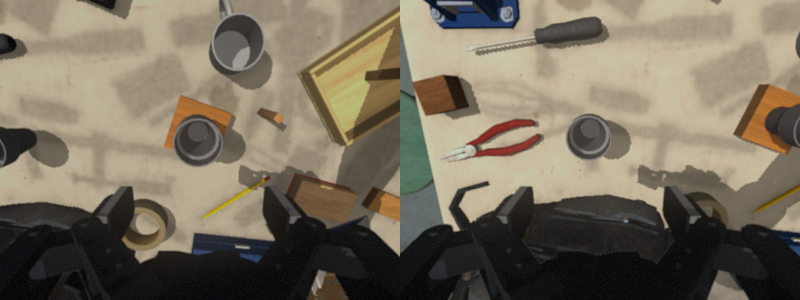

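```bash
python3 - <<'E'
from h import *
pick(589.8,-336.7,np.pi)
place(571.5,-7.5,np.pi,66)
r.set_gripper(85)
r.line_to([571.5,-7.5,290],max_speed=150)
d,W=wsnap('w5.png');print('nest2',ring(W,(572,-8),149,165))
r.movep([450,-200,300],q(np.pi))
d=snap('top','t4.png');W=world(d);print('top',ring(W,(571,-7),149,165),'mug',ring(W,(437,49),76,92),r.get_time_s())
s=snap('scene','s4.png');W=world(s)
for lo,hi in((152,160),(122,130),(92,100)):print(ring(W,(570,-10),lo,hi,45))
cv2.imwrite('pics/f.png',np.hstack([cv2.resize(d['color'][130:300,100:270+60,::-1],(460,340)),cv2.resize(s['color'][150:270,170:320,::-1],(340,340))[:, :340]]))
E
```

```text
pick contact False 54.947865312918566
w 65.82212865273473 39.7587664713501
lifted 66.16730997774165 39.367917810886865 212.4005960628741
place True [571.37548299  -6.93063959 121.27789305] want z 120 [-0.47711116  0.0502979   5.10895043] 27.025
nest2 (802, array([570.8,  -6. ]), 32.3, [571.3, -6.0], 155.7)
top (103, array([570.1,  -5. ]), 32.4, [570.1, -5.1], 156.1) mug (107, array([437.7,  49.3]), 35.4, [433.1, 49.8], 85.3) 29.65
(136, array([570.3,  -9.1]), 32.7, [571.4, -9.9], 155.4)
(120, array([569.6, -11.5]), 31.2, [571.2, -11.7], 126.7)
(74, array([571.3, -12.1]), 32.4, [567.3, -16.4], 96.3)
```

View pics/f.png

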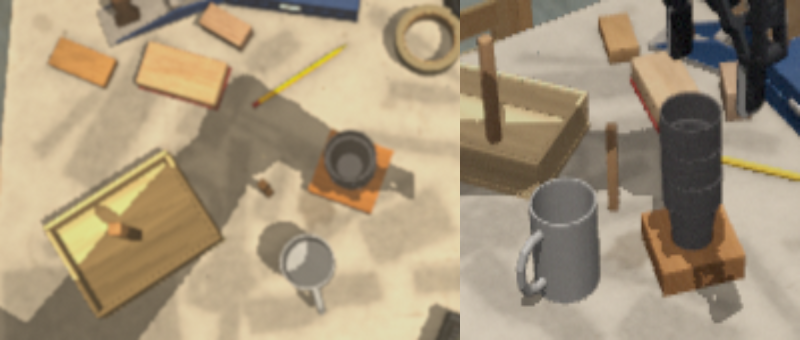

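The stack is nested, with rims at 96, 126 and 156 mm, centres offset by about 1 mm and a tilt of about 0.04 rad. The dowel stands in the tray and the mug has not moved.

```bash
python3 -c "
from station import r
print(r.close_job(),r.get_time_s())"
```

```text
the job is handed in; nothing more can be done
the job is handed in; nothing more can be done
```

I handed the job in at about 30 s of the 67 s allowed: both loose cups are nested upright in the stand's cup, the dowel stands on end inside the tray, and the mug, tape roll and sanding block were left alone; no verdict came back.

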